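# Pot on the bench vibrator, dead-man paddle held half-way

### The arm

A 6-joint arm with a two-finger parallel gripper is mounted at the origin on a cart in front of the work surface, level with it; the furniture and walls round the work are solid. World frame = base frame: x ahead of the robot, y to its left, z up, the work surface at z = 0. Lengths are in mm, angles in rad, forces in N, time in s.
With the tool pointing down it reaches from about 300 to 775 mm from the base axis. Payload 14.6 kg.
Tool frame: the origin (TCP) lies between the finger pads; the fingertips stand 11 mm ahead of it and the grasp point (between the pads) lies 8 mm behind it; z points along the fingers, y is the line along which they close (so a half turn about z gives the same grasp; the last joint's range is limited). The gripper opens to 94 mm and grips with 3 to 60 N. Pads are 16 mm wide; open, the fingers measure 119 mm over their backs; the gripper's body (75 mm by 177 mm) begins 78 mm behind the grasp point.
Start: joints at [1.184, 0.3, 1.521, -0, 1.321, -0.067], TCP at [172.904, 522.105, 216.446] pointing down, gripper open.
Joint ranges: [-3.03, 3.03], [-0.79, 2.21], [0.23, 2.52], [-1.04, 4.18], [0, 3.07], [-2.55, 2.55]. Speed limits (rad/s): [2.22, 2.22, 2.57, 3.14, 3.14, 3.14].

### API

Orientations are given as [roll, pitch, yaw] about the fixed x, y, z axes, in that order (R = Rz(yaw) Ry(pitch) Rx(roll)).
In Python, from cell import manip gives the robot as it stands. The module is installed in compiled form; this text tells all that it offers.
- The arm moves only by the tool arm_command, never from a script. Its argument "rows" is one flat list of numbers, 5 for each row, row after row: the shift along the world's x, y, z in mm, then the turn about the world's z in degrees, then the finger opening in mm, from 0 to 94. In form: [dx, dy, dz, twist, jaw, dx, dy, dz, twist, jaw, ...]. A call has 1 to 5 rows; each row shifts and turns the commanded pose from where the row before left it; what a row does not reach is not made up. A row lasts 1/8 s, in which the tool goes at most 62.5 mm and 10.7 degrees, less where a joint would pass 70% of its speed; a pose out of reach is approached as far as the arm can. A call is refused whole if a number of a shift passes 62.5 or a number of a turn 10.7, either way. A call with a gripper value outside its range is refused whole. The fingers move at their own pace and stop on an object; "newtons" is the grip in N (left out, the last holds). Time passes only in rows, so rows that do not move let the fingers close. It gives the time, the measured TCP pose, the force and the opening at its end, in the units of the state.
- manip.read_state(): the state, without advancing time (a new reading comes with each control period).
- manip.camera(name): name is "scene" or "top"; returns a dict with "image" (480x640x3 uint8, blue, green, red), "z_map" (480x640 float32, mm along the optical axis (not along the pixel's ray), 0 where there is no reading), "fx", "fy", "cx", "cy" (pixels), "D" ([k1, k2, p1, p2, k3] as OpenCV has them; the pictures are not rectified), "pose" (4x4, takes a point from camera to world coordinates). Camera axes: x right, y down, z forward; pixel columns grow to the right and rows downward; lengths in mm; the calibration is good to about 2 mm. A picture is of the moment at which its call begins.
- manip.sign_off(): hands the job in, once; it reports no verdict.
The state is a dict: "clock": time; "joints": joint angles; "qd": joint speeds; "effort": joint torques, N m; "eef_pos": TCP position; "eef_rot": TCP orientation; "wrist_force": force on the tool from outside, world axes, zero at the start; "moment": the same for the moment, N m; "finger_gap": finger opening in mm.
Only numpy, scipy, OpenCV 4.12 (cv2) and the standard library are available. Lean on these libraries where they do the work, as an engineer would, in place of code of your own. Each camera call takes 0.05 s, during which the arm holds its last target. There are 200 camera calls.

### The job

Stand the red-capped sample pot upright in the middle of the round rubber plate of the bench vibrator, setting it down without tipping or dropping it, and let go of it. Then press the vibrator's round green dead-man paddle half-way down, so that it lies level, and keep it there: the program finishes while the fingers still hold the paddle half-way, neither sprung back up nor pushed through to its stop. Leave the white-capped pot and the blue-lidded tub where they are.

Things in the scene. Friction and masses are not known exactly. Their poses are not given: they have to be found in the camera images.
- red_pot: Loose sample pot, translucent white tapering body 44 mm across and 40 mm high, red screw cap 49 mm across from 40 to 52 mm; 52 mm high in all, about 30 g, cap fixed. Stands upright on the bench at the start. Origin at the centre of its underside, z up through the cap.
- white_pot: The same pot with a white cap, a bystander: leave it. Origin at the centre of its underside.
- putty_tub: Tub with a dark blue lid, 67 mm across, 48 mm high, a bystander: leave it. Origin at the centre of its underside.
- vibrator: Bench vibrator, fixed to the bench, 260 mm long along its y and 116 mm deep along its x. Its grey half (y -6 to 130 mm) is 45 mm high and carries the round plate; its lower black half (y -130 to -6 mm) is 22 mm high with the paddle above it. Origin on the bench surface, at x = 0, y = 0; z up. The dial and the red rocker on its front are not used.
- plate_top (a point): Centre of the black rubber plate's flat top, 62 mm along +y of the vibrator's origin and 53 mm above the bench. The plate is flat to a radius of 46 mm, with a raised rim 3.5 mm high round it.
- paddle_pad (a point): Centre of the top of the green pad at the free end of the paddle; it moves with the paddle. The pad is a disc 48 mm across, 75 mm from the hinge towards the vibrator's -y. At rest its top centre is 71 mm above the bench, half-way (level) 58 mm, at the stop 44 mm.
- paddle (a joint): Angle of the dead-man paddle about its hinge, which lies along the vibrator's x, 20 mm towards -y of its origin and 50 mm above the bench. 0 = sprung up (sloping 0.18 rad up towards its free end), 0.18 = half-way, level, 0.36 = at its stop. A spring returns it: straight down on the pad it takes about 2.5 N to start, 5 N half-way, 7.5 N at the stop.
Mind the look-alikes: they are no part of the job. There is more than one size of the red_pot; the one meant has the size given above.

How it is judged:
By the outcome, as a careful person would: the job done as asked, in the order asked, and still so for the second after the job is handed in, while the arm keeps its last pose, push and grip.
It also fails if it takes over 51 s, if anything falls off the work surface, if the arm or the gripper's body presses on something with over 40 N, if the wrist force passes 120 N, or if a joint passes its speed limit or range.

## Working session

There is one attempt and no reset: what is moved stays moved. The work goes in short steps, Python scripts to look and compute and a tool call to move; the robot and the scene stay as the last step left them, time stands still between calls to the robot, and variables do not carry over. Pictures are saved under pics/ and viewed, on a budget of 10 in all, crops included, one or two more only if the job needs it, and the job is handed in when it is done.

Besides the shell and the picture viewer there is one more tool, called after "Request:" as a command line: name --argument value ..., lists and objects as JSON in quotes. arm_command: Moves the arm, as the interface text tells. Its arguments: {"type":"object","properties":{"rows":{"type":"array","items":{"type":"number"}},"newtons":{"type":"number"}},"required":["rows"]}

```bash
mkdir -p pics; cat > h.py <<'E'
import numpy as np, cv2
from cell import manip
def cam(n):
    c=manip.camera(n); K=np.array([[c['fx'],0,c['cx']],[0,c['fy'],c['cy']],[0,0,1.]])
    h,w=c['z_map'].shape; u,v=np.meshgrid(np.arange(w),np.arange(h))
    p=cv2.undistortPoints(np.stack([u,v],-1).reshape(-1,1,2).astype(np.float64),K,np.array(c['D'],float)).reshape(h,w,2)
    z=c['z_map'].astype(float); P=np.stack([p[...,0]*z,p[...,1]*z,z],-1)
    T=np.array(c['pose']); W=P@T[:3,:3].T+T[:3,3]; W[z==0]=np.nan
    return c['image'],W,T
E
python3 - <<'E'
from h import *
print(manip.read_state())
for n in('scene','top'):
    im,W,T=cam(n); cv2.imwrite(f'pics/{n}0.png',im); np.save(f'{n}0.npy',W); print(n,T)
E
```

```text
{'clock': 0.0, 'joints': array([ 1.18440982e+00,  3.00451699e-01,  1.52157490e+00, -2.07814721e-05,
        1.32069135e+00, -6.65613084e-02]), 'qd': array([-0.00032082,  0.00131951, -0.00041119,  0.00033255,  0.00080939,
       -0.00216215]), 'effort': array([ 1.37691859e-03, -5.31815851e+01, -3.52737737e+01,  7.08990684e-02,
        2.44575430e-02, -1.11275856e-04]), 'eef_pos': array([172.81502234, 521.8855404 , 215.89957761]), 'eef_rot': array([-3.14046851e+00, -5.47614170e-05,  2.82177258e+00]), 'wrist_force': array([ 1.01867211, -0.73417181, -0.39288807]), 'moment': array([ 0.02959156, -0.00228926,  0.03210263]), 'finger_gap': 94.36502623856698}
scene [[-7.08170236e-01 -5.40586832e-01  4.54159436e-01  1.61222926e+02]
 [-7.06041535e-01  5.41744478e-01 -4.56090202e-01  3.03010326e+02]
 [ 5.17991413e-04 -6.43644931e-01 -7.65324071e-01  7.86350947e+02]
 [ 0.00000000e+00  0.00000000e+00  0.00000000e+00  1.00000000e+00]]
top [[ 3.67006828e-03 -9.74362298e-01  2.24954757e-01  3.62983610e+02]
 [-9.99992969e-01 -3.74917172e-03  7.55303127e-05 -1.26480463e+02]
 [ 7.69800124e-04 -2.24953452e-01 -9.74369207e-01  1.02179393e+03]
 [ 0.00000000e+00  0.00000000e+00  0.00000000e+00  1.00000000e+00]]
```

View pics/scene0.png

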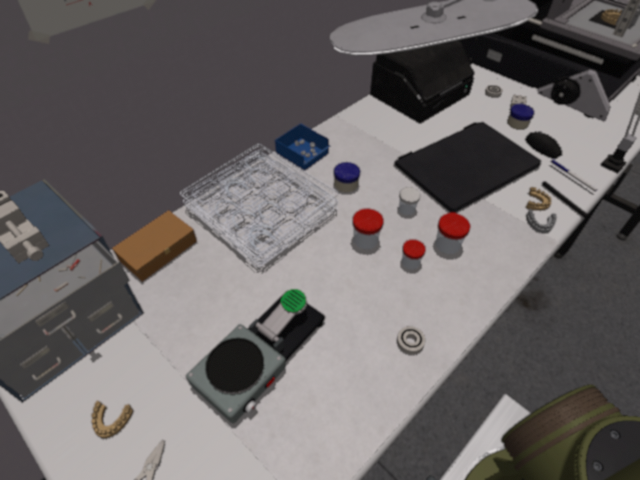

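View pics/top0.png

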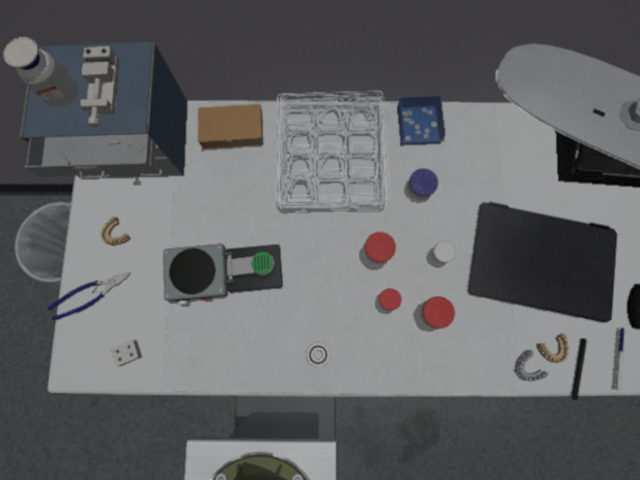

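The top view shows the small red cap at (390,300), two bigger red pots at (380,247) and (438,312), the white cap at (443,253), the plate at (192,270) and the green pad at (262,264). I'll measure these next.

```bash
cat >> h.py <<'E'
def mask(im,col):
    h=cv2.cvtColor(im,cv2.COLOR_BGR2HSV).astype(int); H,S,V=h[...,0],h[...,1],h[...,2]
    return {'red':((H<8)|(H>172))&(S>150)&(V>90),'green':(H>45)&(H<80)&(S>120),'dark':(V<45)}[col]
def blobs(im,W,col,n=60):
    k,l,s,c=cv2.connectedComponentsWithStats(mask(im,col).astype(np.uint8))
    for i in range(1,k):
        if s[i,4]<n: continue
        p=W[l==i]; p=p[~np.isnan(p[:,0])]
        if len(p)<20: continue
        zt=np.percentile(p[:,2],80); q=p[abs(p[:,2]-zt)<5] if col=='red' else p
        (a,b),r=cv2.minEnclosingCircle(q[:,:2].astype(np.float32))
        print(col,'px',c[i].round(),'ztop',zt.round(1),'mean',q.mean(0).round(1),'mec',round(a,1),round(b,1),'r',round(r,1),'ext',np.ptp(q[:,:2],0).round(1),'n',s[i,4])
E
python3 - <<'E'
from h import *
for n in('scene','top'):
    im=cv2.imread(f'pics/{n}0.png'); W=np.load(f'{n}0.npy'); print(n)
    blobs(im,W,'red'); blobs(im,W,'green')
    # plate / grey housing
    m=(abs(W[...,2]-53)<4)&(mask(im,'dark'))
    k,l,s,c=cv2.connectedComponentsWithStats(m.astype(np.uint8))
    for i in range(1,k):
        if s[i,4]>400: print('plate?',c[i].round(),W[l==i].mean(0).round(1),s[i,4],cv2.minEnclosingCircle(W[l==i][:,:2].astype(np.float32)))
    C=W[270,192] if n=='top' else W[362,235]
    m=(abs(W[...,2]-45)<3)&(np.hypot(W[...,0]-C[0],W[...,1]-C[1])<110)
    print('housing',cv2.minAreaRect(W[m][:,:2].astype(np.float32)),'C',C)
    m=(W[...,2]>18)&(W[...,2]<26)&(np.hypot(W[...,0]-C[0],W[...,1]-C[1])<230)
    if m.sum()>50: print('black',cv2.minAreaRect(W[m][:,:2].astype(np.float32)))
im=cv2.imread('pics/top0.png');W=np.load('top0.npy')
print('white',W[253,443],W[250,443],'tub',W[183,423])
for v,u in [(247,380),(312,438)]: print(W[v,u])
E
```

```text
scene
red px [368. 220.] ztop 72.5 mean [ 554.9 -250.1   71.3] mec 556.3 -251.6 r 32.7 ext [62.5 62.8] n 526
red px [454. 225.] ztop 72.8 mean [ 416.3 -369.7   71.6] mec 417.5 -371.0 r 34.4 ext [62.2 62.6] n 548
red px [414. 248.] ztop 52.7 mean [ 444.9 -272.3   51.4] mec 445.6 -271.7 r 24.1 ext [43.3 43.7] n 294
green px [293. 300.] ztop 73.0 mean [520.1   2.6  70.5] mec 530.3 1.4 r 35.1 ext [69.7 42.6] n 420
plate? [234. 365.] [504.9 156.1  52.7] 2312 ((504.9703063964844, 155.96412658691406), 49.7570915222168)
housing ((505.7056579589844, 145.32489013671875), (114.44944763183594, 156.41371154785156), 5.618398189544678) C [508.08461861 151.98004305  51.9177498 ]
black ((507.1600341796875, 167.08221435546875), (414.66302490234375, 150.38108825683594), 86.33706665039062)
top
red px [383. 244.] ztop 73.0 mean [ 565.  -261.5   71.7] mec 559.5 -255.7 r 29.5 ext [55.5 52. ] n 198
red px [390. 296.] ztop 53.4 mean [ 453.7 -277.    51.7] mec 448.7 -276.2 r 20.6 ext [34.4 39.1] n 113
red px [439. 311.] ztop 73.0 mean [ 421.5 -375.4   71.6] mec 419.8 -375.0 r 29.8 ext [58.3 58. ] n 527
green px [261. 262.] ztop 73.3 mean [523.6   0.   71.3] mec 523.5 0.4 r 22.9 ext [45.6 43.1] n 246
plate? [192. 271.] [507.4 153.9  53. ] 1478 ((507.4181213378906, 153.59197998046875), 49.02867889404297)
housing ((508.6488342285156, 142.81109619140625), (115.20722961425781, 154.09805297851562), 5.539089202880859) C [508.91492707 153.68479589  52.25852432]
black ((492.3570556640625, 149.1598663330078), (283.6709899902344, 386.78570556640625), 12.300579071044922)
white [ 548.69300488 -395.87728635   52.51950691] [ 554.80905885 -395.40880787   55.58465775] tub [ 712.1197573  -360.35343576   49.22405542]
[ 557.92345034 -254.95059214   70.80968961]
[ 419.30216197 -373.26189985   70.58955952]
```

```bash
python3 - <<'E'
from h import *
for n,(u,v) in dict(scene=(414,248),top=(390,300)).items():
    im=cv2.imread(f'pics/{n}0.png').astype(int); W=np.load(f'{n}0.npy')
    m=(im[...,2]-np.maximum(im[...,0],im[...,1])>60).astype(np.uint8)
    k,l,s,c=cv2.connectedComponentsWithStats(m); i=l[v,u]; ww=W[l==i]; print(n,i,s[i],c[i])
    # project cap-top pixels by fixed z=52 using ray: W along ray scaling from camera centre
    T=cam(n)[2][:3,3]; d=ww-T; p=T+d*((52-T[2])/d[:,2])[:,None]; top=ww[:,2]>50
    for q in (p[top],ww[top]): print(q.mean(0).round(1),cv2.minEnclosingCircle(q[:,:2].astype(np.float32)),top.sum())
E
```

```text
scene 3 [403 240  22  18 320] [413.553125 248.31875 ]
[ 445.3 -272.8   52. ] ((444.38043212890625, -272.2601318359375), 24.268789291381836) 248
[ 445.4 -272.9   51.9] ((444.8442077636719, -272.4457092285156), 24.197595596313477) 248
top 2 [380 289  21  21 340] [389.80294118 298.92647059]
[ 448.5 -276.    52. ] ((447.577392578125, -275.3060607910156), 22.518877029418945) 278
[ 448.5 -276.    52.1] ((447.4939880371094, -275.5238037109375), 22.52378273010254) 278
```

Request:
arm_command --rows '[40,-45,10,-10,94,40,-45,10,-10,94,35,-50,0,-10,94,25,-57,0,-10,94,20,-59,0,-10,94]'

```text
clock: 0.82
eef_pos: [333.4, 264.2, 236.3]
eef_rot: [3.142, 0.0, 1.943]
wrist_force: [1.6, -0.1, 1.0]
finger_gap: 93.9
```

Request:
arm_command --rows '[20,-60,0,-10,94,15,-60,0,-10,94,10,-60,0,-10,94,10,-60,0,-10,94,10,-60,0,-10,94]'

```text
clock: 1.45
eef_pos: [397.6, -35.2, 236.7]
eef_rot: [3.141, -0.0, 1.071]
wrist_force: [1.6, 0.5, 0.3]
finger_gap: 94.1
```

Request:
arm_command --rows '[12,-60,0,-10,94,12,-60,0,-10,94,12,-60,0,0,94,12,-58,0,0,94,0,0,0,0,94]'

```text
clock: 2.08
eef_pos: [445.4, -274.0, 235.3]
eef_rot: [-3.14, 0.001, 0.724]
wrist_force: [-0.3, 0.1, -0.9]
finger_gap: 93.9
```

Request:
arm_command --rows '[1,0,-60,0,94,0,0,-60,0,94,0,0,-45,0,94,0,0,-20,0,94,0,0,-12,0,94]'

```text
clock: 2.7
eef_pos: [446.5, -270.3, 38.6]
eef_rot: [-3.14, 0.0, 0.728]
wrist_force: [0.2, -0.4, -0.3]
finger_gap: 93.9
```

Request:
arm_command --rows '[0,0,0,0,56,0,0,0,0,56,0,0,0,0,44,0,0,0,0,44,0,0,0,0,44]' --newtons 12

```text
clock: 3.32
eef_pos: [446.8, -271.3, 39.7]
eef_rot: [3.141, -0.0, 0.727]
wrist_force: [0.1, -0.1, 1.1]
finger_gap: 47.9
```

Request:
arm_command --rows '[0,0,0,0,44,0,0,0,0,44,0,0,8,0,44,0,0,16,0,44,0,0,0,0,44]'

```text
clock: 3.95
eef_pos: [447.3, -271.7, 65.1]
eef_rot: [3.139, -0.001, 0.727]
wrist_force: [0.1, 0.4, 0.1]
finger_gap: 47.8
```

```bash
python3 - <<'E'
from h import *
ims=[]
for n,(u,v) in dict(scene=(414,240),top=(390,295)).items():
    im,W,T=cam(n); ims.append(cv2.resize(im[v-70:v+70,u-70:u+70],(400,400),interpolation=cv2.INTER_CUBIC)); 
    np.save(n+'1.npy',W); cv2.imwrite(f'pics/{n}1.png',im); blobs(im,W,'red',20)
cv2.imwrite('pics/g1.png',np.hstack(ims)); print(manip.read_state())
E
```

```text
red px [368. 221.] ztop 72.3 mean [ 554.6 -249.7   71.2] mec 556.5 -252.2 r 33.8 ext [64.7 65.5] n 579
red px [270. 381.] ztop 31.0 mean [447.5 127.1  29.5] mec 447.0 126.7 r 9.4 ext [ 4.2 18.5] n 27
red px [380. 246.] ztop 73.2 mean [ 559.4 -254.    71.8] mec 557.9 -255.0 r 30.5 ext [58. 59.] n 478
red px [449. 317.] ztop 73.2 mean [ 408.8 -394.6   71.8] mec 410.1 -392.9 r 22.4 ext [39.4 22.1] n 95
{'clock': 4.05, 'joints': array([-6.15735671e-01,  4.21766039e-01,  1.74457552e+00, -8.28704507e-06,
        9.74702697e-01,  2.27694545e-01]), 'qd': array([ 0.00068032,  0.01255328,  0.00662858, -0.00012135,  0.00044735,
        0.00121397]), 'effort': array([ 6.07315815e-03, -5.48101580e+01, -2.96547085e+01,  6.38412265e-02,
        4.42661229e-02,  6.03733315e-04]), 'eef_pos': array([ 446.71209904, -271.21310033,   63.70282753]), 'eef_rot': array([ 3.14105686e+00, -1.17107616e-04,  7.27370793e-01]), 'wrist_force': array([0.14682112, 0.04766508, 0.08182876]), 'moment': array([-0.03298217,  0.08267267,  0.0254416 ]), 'finger_gap': 47.684350299875824}
```

View pics/g1.png

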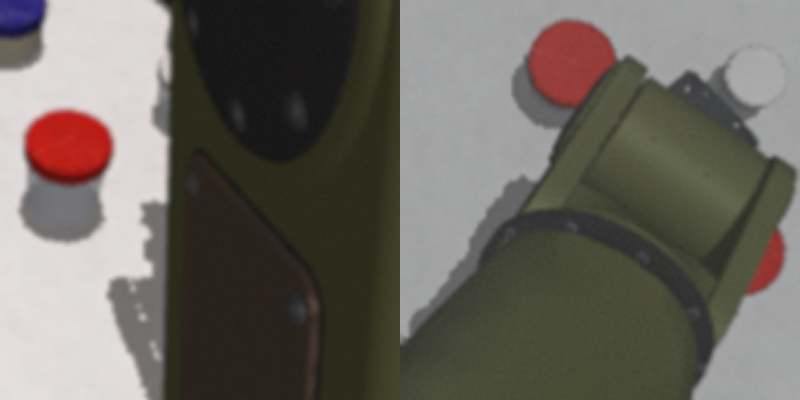

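Request:
arm_command --rows '[0,0,40,0,44,0,0,50,0,44,4,30,40,0,44,6,45,0,0,44,7,55,0,0,44]'

```text
clock: 4.68
eef_pos: [463.6, -140.2, 193.5]
eef_rot: [3.141, -0.0, 0.726]
wrist_force: [0.8, 0.2, -0.4]
finger_gap: 47.7
```

Request:
arm_command --rows '[8,60,0,0,44,8,60,0,0,44,8,60,0,0,44,8,50,0,0,44,6,35,0,0,44]'

```text
clock: 5.3
eef_pos: [501.5, 125.9, 193.0]
eef_rot: [-3.141, 0.0, 0.729]
wrist_force: [-0.4, 0.5, -0.5]
finger_gap: 47.9
```

Request:
arm_command --rows '[4,25,0,0,44,0,6,0,0,44,0,0,0,0,44,0,0,0,0,44]'

```text
clock: 5.8
eef_pos: [505.6, 153.9, 193.4]
eef_rot: [3.142, 0.0, 0.726]
wrist_force: [1.8, 0.1, 0.1]
finger_gap: 47.6
```

```bash
python3 - <<'E'
from h import *
ims=[]
for n,(u,v) in dict(scene=(250,310),top=(210,265)).items():
    im,W,T=cam(n); ims.append(cv2.resize(im[v-100:v+100,u-100:u+100],(400,400),interpolation=cv2.INTER_CUBIC)); 
    np.save(n+'2.npy',W); cv2.imwrite(f'pics/{n}2.png',im); blobs(im,W,'red',20)
cv2.imwrite('pics/g2.png',np.hstack(ims)); s=manip.read_state();print(s['eef_pos'],s['eef_rot'],s['finger_gap'])
E
```

```text
red px [232. 322.] ztop 205.3 mean [488.7 147.3 204.4] mec 492.9 147.3 r 19.3 ext [27.2 31.8] n 220
red px [271. 381.] ztop 30.7 mean [447.1 126.4  29.2] mec 447.7 127.1 r 8.9 ext [ 3.9 17.4] n 23
red px [447. 308.] ztop 73.6 mean [ 427.1 -391.5   72.4] mec 422.3 -378.5 r 27.2 ext [50.  38.6] n 90
[505.70479378 154.04083198 193.54371011] [ 3.14150043e+00 -5.32685193e-05  7.26405900e-01] 47.351883106165324
```

View pics/g2.png

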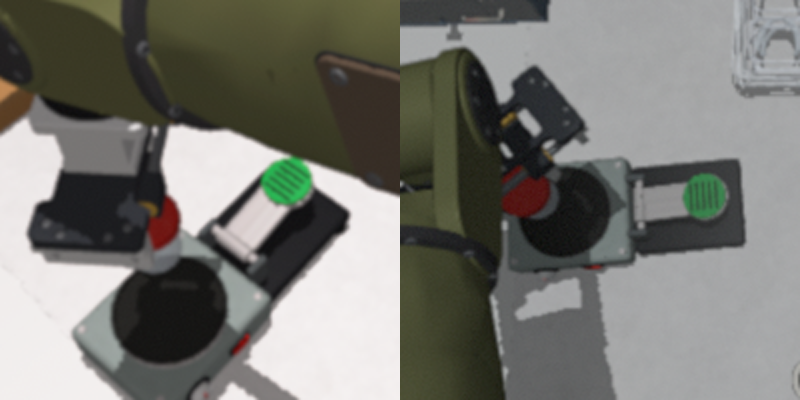

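Request:
arm_command --rows '[2,2,-30,0,44,0,0,-35,0,44,0,0,-20,0,44,0,0,-8,0,44,0,0,0,0,44]'

```text
clock: 6.52
eef_pos: [507.8, 156.6, 100.6]
eef_rot: [-3.142, 0.0, 0.727]
wrist_force: [0.1, -0.3, 0.3]
finger_gap: 47.7
```

Request:
arm_command --rows '[0,0,-3,0,44,0,0,-2,0,44,0,0,0,0,44]'

```text
clock: 6.9
eef_pos: [507.7, 156.8, 95.6]
eef_rot: [3.142, -0.0, 0.727]
wrist_force: [1.4, 1.1, -0.7]
finger_gap: 47.4
```

Request:
arm_command --rows '[0,0,-1,0,44,0,0,0,0,44]'

```text
clock: 7.15
eef_pos: [507.7, 156.8, 94.5]
eef_rot: [-3.142, -0.0, 0.727]
wrist_force: [0.3, -0.2, -0.4]
finger_gap: 47.4
```

Request:
arm_command --rows '[0,0,-1,0,44,0,0,0,0,44]'

```text
clock: 7.4
eef_pos: [507.6, 156.8, 93.3]
eef_rot: [-3.141, 0.0, 0.727]
wrist_force: [0.7, 0.4, 0.3]
finger_gap: 47.7
```

Request:
arm_command --rows '[0,0,-1,0,44,0,0,0,0,44]'

```text
clock: 7.65
eef_pos: [507.8, 156.9, 92.6]
eef_rot: [3.141, -0.0, 0.727]
wrist_force: [-0.9, -0.3, 2.6]
finger_gap: 47.6
```

Request:
arm_command --rows '[0,0,-0.5,0,44,0,0,0,0,44]'

```text
clock: 7.9
eef_pos: [507.9, 156.9, 92.6]
eef_rot: [3.141, -0.001, 0.727]
wrist_force: [-1.4, 1.3, 7.1]
finger_gap: 47.4
```

Request:
arm_command --rows '[0,0,0.5,0,49,0,0,0,0,52,0,0,0,0,60,0,0,0,0,75,0,0,0,0,75]'

```text
clock: 8.52
eef_pos: [507.7, 156.8, 92.4]
eef_rot: [-3.142, 0.0, 0.727]
wrist_force: [-0.5, -0.5, 0.5]
finger_gap: 73.7
```

Request:
arm_command --rows '[0,0,20,0,75,0,0,45,0,75,0,0,50,0,75,0,-20,0,0,40,4,-50,0,0,0]'

```text
clock: 9.15
eef_pos: [511.4, 86.7, 207.1]
eef_rot: [-3.142, -0.0, 0.73]
wrist_force: [0.2, 0.3, 0.1]
finger_gap: 58.6
```

Request:
arm_command --rows '[6,-50,0,0,0,5,-35,0,0,0,0,0,0,0,0,0,0,0,0,0]' --newtons 20

```text
clock: 9.65
eef_pos: [522.4, 2.0, 206.8]
eef_rot: [-3.141, 0.001, 0.727]
wrist_force: [0.3, 1.2, -0.5]
finger_gap: 18.5
```

```bash
python3 - <<'E'
from h import *
ims=[]
for n,(u,v) in dict(scene=(250,310),top=(210,265)).items():
    im,W,T=cam(n); ims.append(cv2.resize(im[v-100:v+100,u-100:u+100],(400,400),interpolation=cv2.INTER_CUBIC)); 
    np.save(n+'3.npy',W); cv2.imwrite(f'pics/{n}3.png',im); blobs(im,W,'red',20); blobs(im,W,'green')
cv2.imwrite('pics/g3.png',np.hstack(ims)); s=manip.read_state();print(s['eef_pos'],s['eef_rot'],s['finger_gap'],s['clock'])
E
```

```text
red px [368. 221.] ztop 72.5 mean [ 554.5 -250.1   71.3] mec 556.1 -253.0 r 34.7 ext [64.  68.3] n 594
red px [231. 352.] ztop 104.9 mean [503.2 156.5 103.9] mec 504.9 155.8 r 24.6 ext [46.6 48. ] n 668
red px [270. 381.] ztop 30.8 mean [447.2 127.2  29.5] mec 447.8 127.0 r 8.9 ext [ 4.2 17.5] n 27
green px [293. 300.] ztop 72.7 mean [520.1   2.7  70.5] mec 530.4 0.1 r 32.1 ext [64.  41.9] n 403
red px [449. 309.] ztop 73.0 mean [ 424.2 -395.7   71.6] mec 423.5 -387.8 r 23.0 ext [45.6 18.5] n 61
green px [266. 258.] ztop 75.3 mean [533.1  -9.5  73.5] mec 534.1 -10.9 r 14.0 ext [22.3 20.7] n 72
[522.49007185   2.60063103 207.15678796] [-3.14122208e+00  2.15340402e-04  7.28355632e-01] 10.362389025024946 9.75
```

View pics/g3.png

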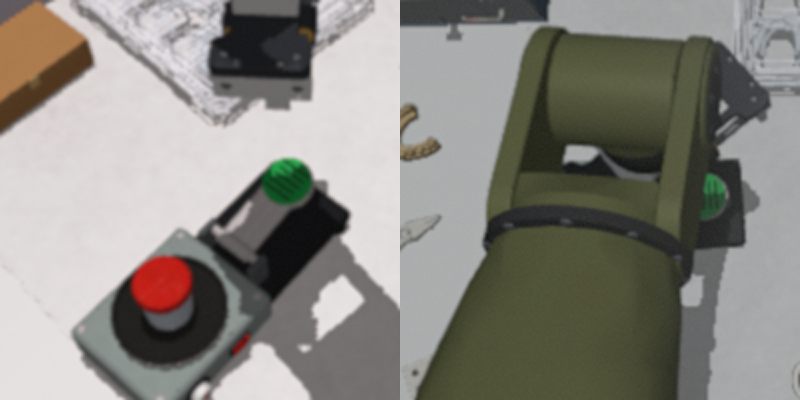

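The pot stands upright. The scene camera puts its cap at (504.9, 155.8), against (505.0, 156.0) for the plate, so it is centred. The pad is clear at px (293,300). Now pressing.

Request:
arm_command --rows '[0,-3,-40,0,0,0,0,-45,0,0,0,0,-25,0,0,0,0,-10,0,0,0,0,0,0,0]'

```text
clock: 10.38
eef_pos: [522.7, -0.8, 87.6]
eef_rot: [-3.141, 0.0, 0.728]
wrist_force: [0.5, -0.2, 1.0]
finger_gap: 0.4
```

Request:
arm_command --rows '[0,0,-4,0,0,0,0,-3,0,0,0,0,-3,0,0,0,0,0,0,0]'

```text
clock: 10.88
eef_pos: [522.9, -1.3, 77.6]
eef_rot: [3.141, -0.0, 0.727]
wrist_force: [0.8, -1.3, 3.2]
finger_gap: 0.6
```

Request:
arm_command --rows '[0,0,-3,0,0,0,0,-3,0,0,0,0,-1.5,0,0,0,0,0,0,0]'

```text
clock: 11.38
eef_pos: [522.7, -1.2, 69.9]
eef_rot: [3.142, 0.0, 0.727]
wrist_force: [1.4, -2.8, 4.7]
finger_gap: 0.4
```

```bash
python3 - <<'E'
from h import *
ims=[]
F=[];Z=[]
for n,(u,v) in dict(scene=(270,310),top=(240,265)).items():
    im,W,T=cam(n); ims.append(cv2.resize(im[v-100:v+100,u-100:u+100],(400,400),interpolation=cv2.INTER_CUBIC)); 
    np.save(n+'4.npy',W); cv2.imwrite(f'pics/{n}4.png',im); blobs(im,W,'red',20); blobs(im,W,'green',15)
    W0=np.load(n+'0.npy'); im0=cv2.imread(f'pics/{n}0.png')
    p=W[mask(im,'green')]
    if len(p)>10:
        y=(p[:,:2]-[506.2,154.8])@[0.0976,-0.995]; A=np.c_[y-157,np.ones(len(y))]; print('z fit slope, z at pad centre',np.linalg.lstsq(A,p[:,2],rcond=None)[0])
    p=W0[mask(im0,'green')]; y=(p[:,:2]-[506.2,154.8])@[0.0976,-0.995]; k=(p[:,2]>60);A=np.c_[y-157,np.ones(len(y))][k]; print('rest',np.linalg.lstsq(A,p[k,2],rcond=None)[0])
    s=manip.read_state();print(s['eef_pos'],s['wrist_force'])
cv2.imwrite('pics/g4.png',np.hstack(ims))
E
```

```text
red px [231. 352.] ztop 104.8 mean [503.3 156.6 103.8] mec 504.4 156.0 r 24.7 ext [48.  48.4] n 675
red px [270. 381.] ztop 31.7 mean [447.  127.8  30.2] mec 447.8 126.8 r 9.4 ext [ 5.8 18. ] n 27
z fit slope, z at pad centre [-1.44518544e-02  5.80166936e+01]
rest [ 0.07985381 71.21065198]
[522.69823729  -1.2538208   69.95310218] [ 1.14905847 -3.28951502  5.00200369]
red px [181. 267.] ztop 105.9 mean [508.9 161.4 104.4] mec 507.9 154.3 r 23.8 ext [46.5 29.5] n 262
red px [447. 310.] ztop 72.7 mean [ 422.5 -391.9   71.5] mec 421.3 -384.4 r 27.1 ext [53.6 24.2] n 128
z fit slope, z at pad centre [-1.77777200e-01  1.86622446e+02]
rest [6.41281111e-03 7.12988528e+01]
[522.70667714  -1.24104973  70.00393501] [ 0.79571487 -1.73937423  4.85418242]
```

View pics/g4.png

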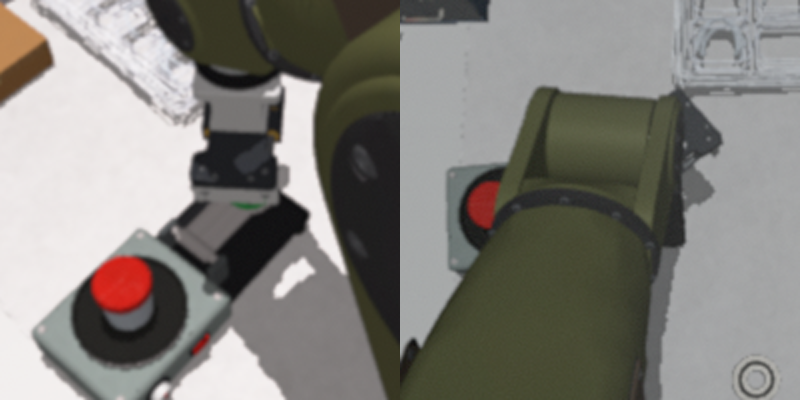

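The scene depth puts the pad top at 58.0 mm (71.2 at rest), the force is about 4.9 N, and the fingertips are at 59 mm. I'll lower by 0.5 mm, hold, check and hand in.

Request:
arm_command --rows '[0,0,-0.5,0,0,0,0,0,0,0,0,0,0,0,0,0,0,0,0,0]'

```text
clock: 11.98
eef_pos: [522.7, -1.2, 69.5]
eef_rot: [3.141, -0.0, 0.727]
wrist_force: [1.2, -3.2, 4.6]
finger_gap: 0.3
```

```bash
python3 - <<'E'
from h import *
im,W,T=cam('scene'); blobs(im,W,'red'); blobs(im,W,'green',15)
# slope of the paddle bar: bright pixels between hinge and pad
y=(W[...,:2]-[506.2,154.8])@[0.0976,-0.995]; x=(W[...,:2]-[506.2,154.8])@[0.995,0.0976]
m=(y>95)&(y<130)&(abs(x)<10)&(W[...,2]>40)&(W[...,2]<80)
print('bar slope',np.polyfit(y[m],W[m][:,2],1),m.sum())
s=manip.read_state();print(s['clock'],s['eef_pos'],s['wrist_force'],s['qd'].round(3))
manip.sign_off()
E
```

```text
red px [231. 352.] ztop 105.0 mean [503.3 156.5 104. ] mec 504.5 155.6 r 24.4 ext [46.6 47.8] n 674
bar slope [-9.11196951e-03  5.36498343e+01] 180
12.025 [522.70037257  -1.2251391   69.47645478] [-0.24831696 -3.16316229  4.42210227] [-0.001  0.002 -0.     0.001 -0.     0.   ]
the job is handed in; nothing more can be done
```

I stood the small red-capped pot upright on the vibrator plate and let go of it. I then pressed the green paddle half-way with the closed fingers, held it there, and handed the job in at about 12 s.

- **Pot:** it is upright, with its cap top at 105 mm. The scene camera puts it within about 1 mm of the plate's centre.
- **Paddle:** it lies level, with a measured slope of about -0.01 rad. The pad top read 58.0 mm just before a last 0.5 mm lowering, and the fingertips ended at about 58.5 mm.
- **Push:** about 4.4–5 N upward on the tool, as expected at half-way. There is also about 3 N of sideways friction, which did not grow.
- **Disagreements:** the two cameras differ by 2–3 mm in absolute position. I used their mean, and the pot-to-plate offset agrees in both. The top camera's pad-height fit at the end was useless because the arm hid the pad.
- **White-capped pot and blue-lidded tub:** I did not approach them, and did not re-measure them at the end.

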